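# Slide the lens carriage to its stop on the optical rail

## Task

On the small optical bench, set the lens to its focus position: press down the brake plate in the middle of the lens carriage with the fingertips and keep it pressed while you push the carriage along the rail until it rests against the clamped stop (the low block with the round thumbscrew on top), then let the plate come up again so that the brake holds the carriage there. Do not drag the carriage while its brake grips, do not shove the stop out of its place, touch neither the lens nor the pinhole rider, and leave the small things standing around alone.

Things in the scene. Friction and masses are not known exactly. Their poses are not given: they have to be found in the camera images.
- optic_bench: Fixed dark steel base plate, 170 x 500 x 12 mm, on the lab bench; origin at the centre of its underside. Own x points away from the robot (turned up to 0.3 rad), own y to the left along the rail. Rail: aluminium, 40 mm wide, centre line at own x = -35 mm, top 34 mm up. A black lamp house (right end) and a white screen (left end) stand at own x = +45 mm, up to 105 mm high
- carriage (a joint): Position of the lens carriage along the rail, in m, along own y of optic_bench from the rail's middle; grows to the left. It slides with about 1.5 N once free; with the brake on it holds against about 12 N either way
- carriage_mid (a point): Centre of the carriage, on top of its grey saddle, 46 mm above the lab bench; axes as optic_bench. Saddle: 64 mm across the rail, 80 mm along it (end faces 40 mm from here). Two upright horns, tops 62 mm above the lab bench, outsides sloping, inner faces 28 mm either side of here along the rail, bound the well with the brake plate, open to front and back; push against a horn from inside the well
- brake (a joint): How far the brake plate is pressed down, in m: 0 or just under it when up (brake on), 0.006 at its lower end. A spring pushes it up with 4 N at 0 and 8.4 N at 0.006. The brake is off from about 0.0005 on and grips again by itself when the plate is let go. Pressed 0.003 to 0.005 is a good working depth
- brake_top (a point): Centre of the top face of the brake plate, a black ribbed plate in the middle of the carriage, 54 mm across the rail by 50 mm along it; top 54 mm above the lab bench when up, 8 mm below the tops of the horns. It goes straight down when pressed and travels with the carriage. Axes as optic_bench
- lens: Lens of 42 mm diameter in a black ring on a stiffly turning post, on an arm at the carriage's back; not to be touched. Origin on the post's axis at the lab bench's height, 80 mm behind the rail's centre line; the lens centre is 72 mm above it, its top 93 mm
- stop_mid (a point): Top centre of the stop's block, 46 mm above the lab bench. The stop: a low aluminium block clamped on the rail, 60 mm across it, 22 mm along it, with a round knurled thumbscrew on top (20 mm wide, to 60 mm up) and bumper screws with tips 14 mm from here; with the carriage against them carriage_mid is 54 mm from here. Left or right of the carriage. Its clamp slips at about 45 N
- aperture: Pinhole rider fixed on the rail on the carriage's other side: a block like the stop's, without thumbscrew, with an arm to the back that carries a black disc of 42 mm with a small hole, 80 mm behind the rail line, top 93 mm up. Origin on the rail's centre line at the lab bench's height. Not to be touched
- dropper_bottle: Loose brown dropper bottle, 31 mm across and 86 mm high, in front of the base plate at its left end; origin at the centre of its underside
- vial: Loose white-capped vial, 25 mm across and 53 mm high, in front of the base plate at its right end; origin at the centre of its underside
- tweezers: Loose steel tweezers, 127 mm long, lying flat in front of the base plate; origin under their middle
- lens_jar: Loose clear pot with a red lid, 78 mm across and high, behind the base plate; origin at the centre of its underside

How it is judged (in metres and radians):
On the way, in this order (a step that is already met when the one before it is completed fails the run):
1. the brake plate is pressed down with the carriage still at its start (value of joint brake above 0.001 m and distance of carriage_mid from where it was at the start of the episode below 0.01 m), for 0.05 s.
2. the carriage reaches the stop with the plate still pressed (value of joint brake above 0.0007 m and horizontal distance between carriage_mid and stop_mid below 0.0565 m), for 0.05 s.
At the end, for the whole second after the job is handed in: The carriage stands at rest against the stop, with a gap under 2.5 mm; the brake plate is fully up (under 0.5 mm pressed), so the brake holds; the stop is within 3 mm of where it was clamped (horizontal distance between carriage_mid and stop_mid below 0.0565 m and value of joint brake below 0.0005 m and distance of stop_mid from where it was at the start of the episode below 0.003 m and velocity of joint carriage between -0.005 and 0.005 m/s); the robot touches nothing.
It fails at once if the carriage is dragged along (more than 4 mm from its start, still short of the stop, faster than 12 mm/s) while its brake grips (plate pressed less than 0.2 mm) (value of joint brake below 0.0002 m and distance of carriage_mid from where it was at the start of the episode above 0.004 m and horizontal distance between carriage_mid and stop_mid above 0.0565 m and (velocity of joint carriage above 0.012 m/s or velocity of joint carriage below -0.012 m/s)).
It fails at once if the stop is shoved more than 3 mm along the rail (distance of stop_mid from where it was at the start of the episode above 0.003 m).
It fails at once if the lens or the pinhole rider is touched with more than 1 N (contact force between any of the fingers, the arm and lens above 1 N or contact force between any of the fingers, the arm and aperture above 1 N).
It fails at once if a thing standing around is moved more than 15 mm or lifted (distance of any of dropper_bottle, vial, tweezers, lens_jar from where it was at the start of the episode above 0.015 m).
It also fails if it takes over 40 s, if anything falls off the work surface, if the arm or the gripper's body presses on something with over 40 N, if the wrist force passes 120 N, or if a joint passes its speed limit or range.

## Robot

A 6-joint arm with a two-finger parallel gripper is mounted at the origin on a cart in front of the work surface, level with it; the furniture and walls round the work are solid. World frame = base frame: x ahead of the robot, y to its left, z up, the work surface at z = 0. Lengths are in m, angles in degrees, forces in N, time in s.
With the tool pointing down it reaches from about 0.325 to 0.775 m from the base axis. Payload 5.5 kg.
Tool frame: the origin (TCP) lies at the centre of the arm's flange, where the gripper is bolted on; the fingertips stand 182 mm ahead of it and the grasp point (between the pads) lies 163 mm ahead of it; z points along the fingers, y is the line along which they close (so a half turn about z gives the same grasp; the last joint's range is limited). The gripper opens to 88 mm and grips with 3 to 60 N. Pads are 20 mm wide; open, the fingers measure 115 mm over their backs; the gripper's body (75 mm by 178 mm) begins 61 mm behind the grasp point.
Start: joints at [62.871, 5.22, 70.514, -0, 104.267, -3.249], TCP at [0.243, 0.549, 0.405] pointing down, gripper open.
Joint ranges: [-164.24, 164.24], [-49.07, 125.15], [9.68, 141.18], [-86.29, 266.29], [3.28, 154.24], [-151.56, 151.56]. Speed limits (degrees/s): [147.25, 147.25, 172.46, 180, 180, 180].

## Interface

Orientations are given as [roll, pitch, yaw] about the fixed x, y, z axes, in that order (R = Rz(yaw) Ry(pitch) Rx(roll)).
In Python, from station import r gives the robot as it stands. The module is installed in compiled form; this text tells all that it offers. Calls block until the motion is done:
- r.reach(position, orientation): joint-space move of the TCP to a pose.
- r.servo_line(position, rotation=None, speed=0.15): straight line of the TCP; rotation=None keeps the orientation; speed is the mean speed in m/s.
- r.move_joints(angles): joint-space move.
- r.let_go() and r.grab(squeeze=None): open the fingers fully, or close them until they stop; squeeze is the grip in N (None keeps the last).
- r.wait(seconds).
- r.inverse_kinematics(position, orientation): joint angles nearest the present ones, or None.
- r.sense(): the state.
- r.snapshot(name): name is "scene" or "top" or "wrist"; returns a dict with "frame" (400x640x3 uint8, red, green, blue), "fx", "fy", "cx", "cy" (pixels), "R" (3x3) and "t" (3): a world point X has camera coordinates R X + t. Camera axes: x right, y down, z forward; pixel columns grow to the right and rows downward; lengths in m; the calibration is good to about 2 mm. A picture is of the moment at which its call begins. There is no depth.
A pose or a line that the arm cannot do raises r.IKError and nothing moves.
- r.hand_in(): hands the job in; it is judged then, once.
The state is a dict: "clock": time; "joints": joint angles; "joint_vel": joint speeds; "joint_torque": joint torques, N m; "tcp_pos": TCP position; "orientation": TCP orientation; "contact_force": force on the tool from outside, world axes, zero at the start; "torque": the same for the moment, N m; "opening": finger opening in m; "gripper_force": force on a finger pad.
Only numpy, scipy, OpenCV 4.12 (cv2) and the standard library are available. Lean on these libraries where they do the work, as an engineer would, in place of code of your own. Each camera call takes 0.05 s, during which the arm holds its last target. There are 200 camera calls.

## Working session

There is one attempt and no reset: what is moved stays moved. The work goes in short steps, each a Python script; the robot and the scene stay as the last script left them, time stands still between calls to the robot, and variables do not carry over. Pictures are saved under pics/ and viewed, at most 10 in all, crops included, and the job is handed in when it is done.

```bash
mkdir -p pics; python3 - <<'E'
from station import r
import cv2,numpy as np
for n in("scene","top"):
    s=r.snapshot(n);cv2.imwrite(f"pics/{n}0.png",s["frame"][...,::-1])
    R=np.array(s["R"]);print(n,s["fx"],s["cx"],s["cy"],(-R.T@np.array(s["t"])).round(3),R.round(3).tolist())
print(r.sense())
E
```

```text
scene 402.0720007953084 315.09305798625013 205.1780545095845 [-0.011 -0.313  0.692] [[0.545, -0.839, -0.007], [-0.572, -0.366, -0.734], [0.614, 0.404, -0.679]]
top 412.04293111021167 324.975544248512 197.31370144170634 [0.387 0.075 0.911] [[0.022, -1.0, -0.015], [-0.981, -0.019, -0.195], [0.195, 0.019, -0.981]]
{'clock': 0.1, 'joints': array([ 6.28706372e+01,  5.25841490e+00,  7.05749260e+01,  2.26850888e-04,
        1.04266592e+02, -3.24851600e+00]), 'joint_vel': array([-0.01752318,  0.01057983, -0.18940569, -0.06157154, -0.03429297,
       -0.04683831]), 'joint_torque': array([ 2.38290238e-03, -4.47861922e+01, -4.07566631e+01,  7.00554857e-02,
        2.85164011e-02, -1.16746774e-04]), 'tcp_pos': array([0.24292426, 0.54867896, 0.40362417]), 'orientation': array([-1.79900240e+02, -5.88251368e-03,  1.56119204e+02]), 'contact_force': array([ 0.12883227, -0.24550369,  0.08801592]), 'torque': array([ 0.00895106, -0.03298013,  0.06387014]), 'gripper_force': 0.0, 'opening': 0.08775982089374462}
```

View pics/scene0.png

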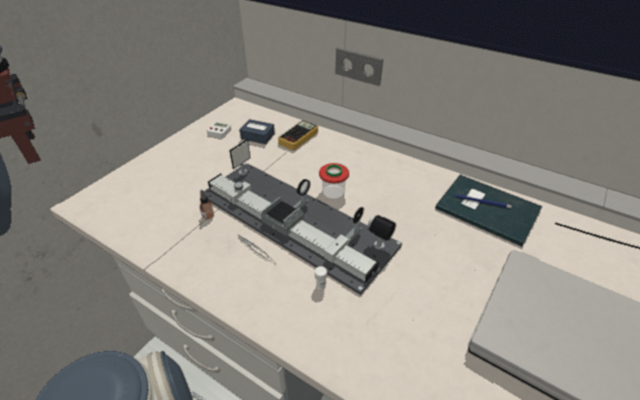

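View pics/top0.png

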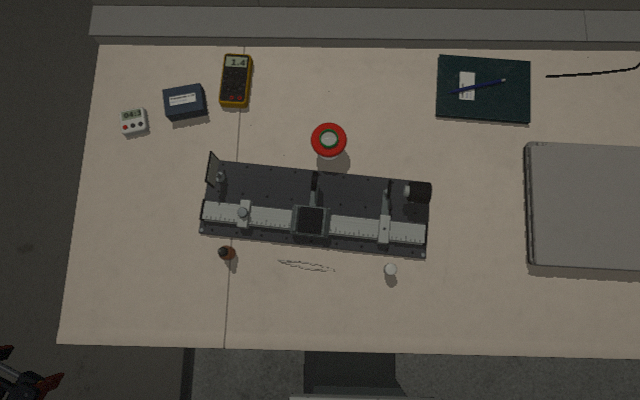

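The top view shows the carriage with its black plate at about (311,221). The stop with its thumbscrew is to the left at (242,213), and the pinhole rider is to the right at (385,228). I'll enlarge this to measure.

```bash
cat > h.py <<'E'
from station import r
import cv2,numpy as np
def ray(s,u,v,z):
    R=np.array(s["R"]);t=np.array(s["t"]);c=-R.T@t
    d=R.T@np.array([(u-s["cx"])/s["fx"],(v-s["cy"])/s["fy"],1]);return c+d*(z-c[2])/d[2]
def proj(s,X):
    p=np.array(s["R"])@np.array(X)+np.array(s["t"]);return [s["fx"]*p[0]/p[2]+s["cx"],s["fy"]*p[1]/p[2]+s["cy"]]
E
python3 - <<'E'
from h import *
s=r.snapshot("top");f=s["frame"]
cv2.imwrite("pics/topz.png",cv2.resize(f[145:265,195:355][...,::-1],None,fx=5,fy=5,interpolation=cv2.INTER_CUBIC))
for n,u,v,z in(("plate",311,221,.054),("screw",242,213,.06),("railL",203,212,.034),("railR",426,234,.034),("plate FL",199,235,.012),("FR",426,259,.012),("BR",430,182,.012)):print(n,ray(s,u,v,z).round(4))
E
```

```text
plate [0.5065 0.1195 0.054 ]
screw [0.5197 0.2644 0.06  ]
railL [0.5243 0.355  0.034 ]
railR [ 0.4863 -0.1248  0.034 ]
plate FL [0.4765 0.3668 0.012 ]
FR [ 0.4348 -0.1284  0.012 ]
BR [ 0.6054 -0.1417  0.012 ]
```

View pics/topz.png

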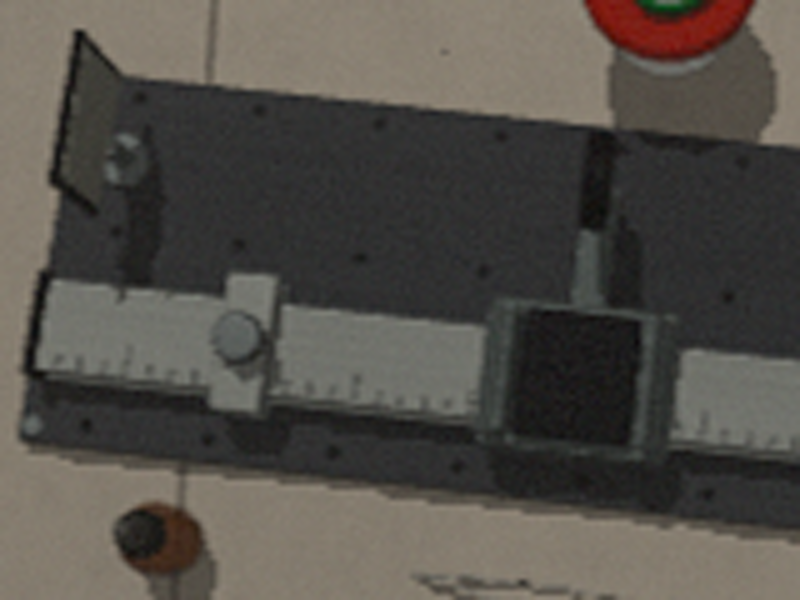

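The plate centre is at full-image (310.6,220.2) and the screw at (242.6,212.4), with the bench yawed about -4.7°. I'll hover above the plate with closed fingers and look from close by.

```bash
cat >> h.py <<'E'
yaw=np.radians(-4.7);Y=np.array([-np.sin(yaw),np.cos(yaw),0]);X=np.array([np.cos(yaw),np.sin(yaw),0])
E
python3 - <<'E'
from h import *
s=r.snapshot("top");p=ray(s,310.6,220.2,.054);q=ray(s,242.6,212.4,.06);print(p,q,(q-p)@Y,(q-p)@X)
r.grab(10)
r.reach([*(p+.003*Y)[:2],.33],[180,0,175.3])
r.servo_line([*(p+.003*Y)[:2],.29]);r.wait(.3)
w=r.snapshot("wrist");cv2.imwrite("pics/w1.png",w["frame"][...,::-1])
for z in(.054,.108):print(proj(w,[*p[:2],z]))
R=np.array(w["R"]);print(-R.T@np.array(w["t"]),R.round(2).tolist())
o=r.sense();print(o["clock"],o["tcp_pos"],o["orientation"],o["contact_force"],o["opening"])
E
```

```text
[0.50817377 0.12034546 0.054     ] [0.52100135 0.26321182 0.06      ] 0.14343702859452903 0.0010781890181413456
[np.float64(316.4922866752629), np.float64(210.32414383979085)]
[np.float64(315.651242232448), np.float64(236.4061539429036)]
[0.44304817 0.12799085 0.27106482] [[0.08, 1.0, 0.0], [0.97, -0.08, 0.24], [0.24, -0.02, -0.97]]
4.15 [0.50856332 0.12335644 0.29084042] [1.79981494e+02 7.42301330e-02 1.75299188e+02] [-0.45946087  0.39659227 -0.01055389] 0.0006272785111356384
```

View pics/w1.png

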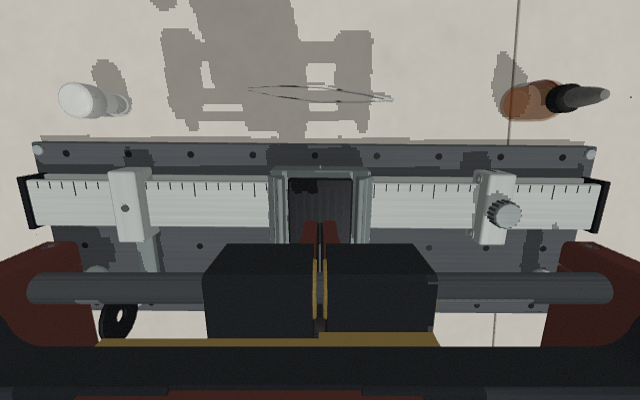

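The wrist view shows the plate spanning columns 288–353, centred at about 320, with the fingers above it also at about 320. The stop's screw is at (507,214). The fingers are within 3 mm of the plate centre, so I'll press in small steps while watching the force.

```bash
python3 - <<'E'
from h import *
a=r.sense();b=a["tcp_pos"][:2]
r.servo_line([*b,.243],speed=.1);r.wait(.2)
f0=r.sense()["contact_force"];print("f0",f0)
z=.243
while z>.2305:
    z-=.001;r.servo_line([*b,z],speed=.02);r.wait(.1)
    o=r.sense();f=o["contact_force"]-f0;print(round(z,4),o["tcp_pos"].round(4),f.round(2))
    if f[2]>6.3 or abs(f[:2]).max()>6:break
print(o["clock"])
E
```

```text
f0 [0.55723119 0.01330058 0.03756868]
0.242 [0.5086 0.1234 0.2421] [-1.61  0.41 -0.57]
0.241 [0.5086 0.1234 0.241 ] [-0.96  0.4   0.13]
0.24 [0.5085 0.1234 0.24  ] [-0.21 -0.16  0.03]
0.239 [0.5086 0.1234 0.239 ] [-0.3  -0.19  0.59]
0.238 [0.5086 0.1234 0.238 ] [ 0.3  -0.18 -0.1 ]
0.237 [0.5086 0.1234 0.2369] [-0.57  0.47  0.02]
0.236 [0.5086 0.1234 0.2364] [-0.63 -1.17  3.72]
0.235 [0.5086 0.1234 0.2353] [-1.77  0.1   5.04]
0.234 [0.5086 0.1234 0.2343] [-1.51 -1.03  5.19]
0.233 [0.5086 0.1234 0.2334] [-1.73  0.01  6.01]
0.232 [0.5087 0.1234 0.2325] [-2.07 -0.91  6.6 ]
8.8167
```

The plate is pressed about 4 mm. Now I'll slide left, fast at first and then in small force-checked steps.

```bash
python3 - <<'E'
from h import *
b=np.array([.50856,.12336,.232])
for d in (.02,.04,.06,.078):
    r.servo_line(b+d*Y,speed=.03);o=r.sense();print(d,o["tcp_pos"].round(4),o["contact_force"].round(2))
r.wait(.2);f0=r.sense()["contact_force"]
w=r.snapshot("wrist");cv2.imwrite("pics/w2.png",w["frame"][...,::-1])
print(f0,r.sense()["clock"])
E
```

```text
0.02 [0.5104 0.1434 0.2326] [-1.4  -0.02  6.32]
0.04 [0.5121 0.1633 0.2327] [-0.68 -0.32  6.12]
0.06 [0.5138 0.1832 0.2327] [-0.9  -0.29  6.46]
0.078 [0.5153 0.2012 0.2328] [0.51 0.03 6.57]
[0.41842913 0.12003387 5.42705577] 12.2667
```

View pics/w2.png

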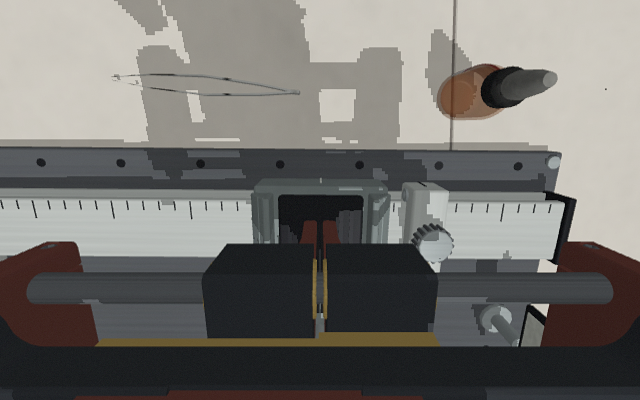

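The carriage (columns 253–388) moved along with the fingers, and the stop's block starts at about column 402, a short gap away. I'll creep on.

```bash
python3 - <<'E'
from h import *
b=np.array([.50856,.12336,.232]);d=.078
while d<.112:
    d+=.001;r.servo_line(b+d*Y,speed=.015);r.wait(.05)
    o=r.sense();f=o["contact_force"];print(round(d,3),round((o["tcp_pos"]-b)@Y,4),round(f@Y,2),round(f[2],2),round(o["tcp_pos"][2],4))
    if f@Y<-9:break
w=r.snapshot("wrist");cv2.imwrite("pics/w3.png",w["frame"][...,::-1]);print(o["clock"])
E
```

```text
0.079 0.079 -0.46 6.43 0.2328
0.08 0.0799 -1.17 6.59 0.2328
0.081 0.0809 -1.89 6.63 0.2328
0.082 0.0819 -1.21 5.92 0.2328
0.083 0.0829 -1.24 5.75 0.2328
0.084 0.0839 -0.43 6.21 0.2327
0.085 0.0849 -1.13 5.42 0.2328
0.086 0.0859 -1.66 5.95 0.2328
0.087 0.0869 -1.62 5.51 0.2328
0.088 0.0879 -1.26 6.61 0.2328
0.089 0.0889 -0.93 6.16 0.2328
0.09 0.0899 -1.4 6.33 0.2328
0.091 0.0905 -3.58 6.37 0.2327
0.092 0.0912 -4.29 6.53 0.2326
0.093 0.0921 -5.65 6.95 0.2325
0.094 0.0931 -5.03 6.16 0.2325
0.095 0.0941 -4.41 5.75 0.2325
0.096 0.0951 -4.99 7.8 0.2324
0.097 0.0961 -4.77 7.59 0.2325
0.098 0.0971 -5.91 5.88 0.2325
0.099 0.0981 -4.95 6.7 0.2324
0.1 0.099 -5.39 7.04 0.2324
0.101 0.1001 -5.48 6.24 0.2324
0.102 0.1011 -5.1 5.94 0.2325
0.103 0.1021 -5.28 5.93 0.2324
0.104 0.1031 -4.1 6.24 0.2324
0.105 0.1041 -4.99 6.51 0.2324
0.106 0.1051 -5.91 6.81 0.2324
0.107 0.1061 -4.99 6.82 0.2324
0.108 0.1071 -4.12 6.67 0.2324
0.109 0.1081 -5.02 6.83 0.2324
0.11 0.1091 -5.25 7.16 0.2324
0.111 0.1099 -6.24 7.12 0.2324
0.112 0.1104 -8.59 7.48 0.2324
22.4667
```

View pics/w3.png

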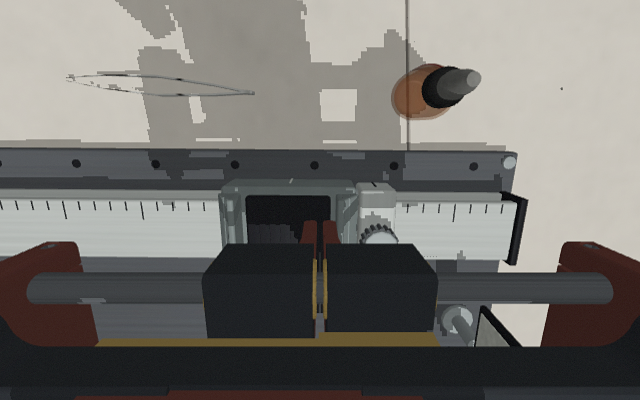

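The carriage has been against the stop since 90.5 mm of travel, about where I expected it, and the finger now bears lightly on the horn. I'll lift straight up so the plate friction doesn't drag the carriage back.

```bash
python3 - <<'E'
from h import *
b=np.array([.50856,.12336,0])+.112*Y
for z in(.235,.238,.242,.25):
    r.servo_line(b+[0,0,z],speed=.03);o=r.sense();print(z,o["tcp_pos"].round(4),o["contact_force"].round(2))
r.servo_line(b+[0,0,.36]);r.reach([.36,.23,.42],[180,0,175.3]);r.wait(.3)
s=r.snapshot("top");cv2.imwrite("pics/top2.png",cv2.resize(s["frame"][145:265,195:355][...,::-1],None,fx=5,fy=5,interpolation=cv2.INTER_CUBIC))
o=r.sense();print(o["contact_force"],o["clock"])
E
```

```text
0.235 [0.5181 0.2333 0.2351] [-1.52 -8.69  6.02]
0.238 [0.518  0.2334 0.2372] [-0.33 -7.06  3.56]
0.242 [0.5175 0.2337 0.2402] [-1.13 -6.11 -0.07]
0.25 [0.5178 0.2352 0.2503] [ 0.25 -0.97 -0.  ]
[ 0.34566829 -0.03641641  0.44635555] 25.6667
```

View pics/top2.png

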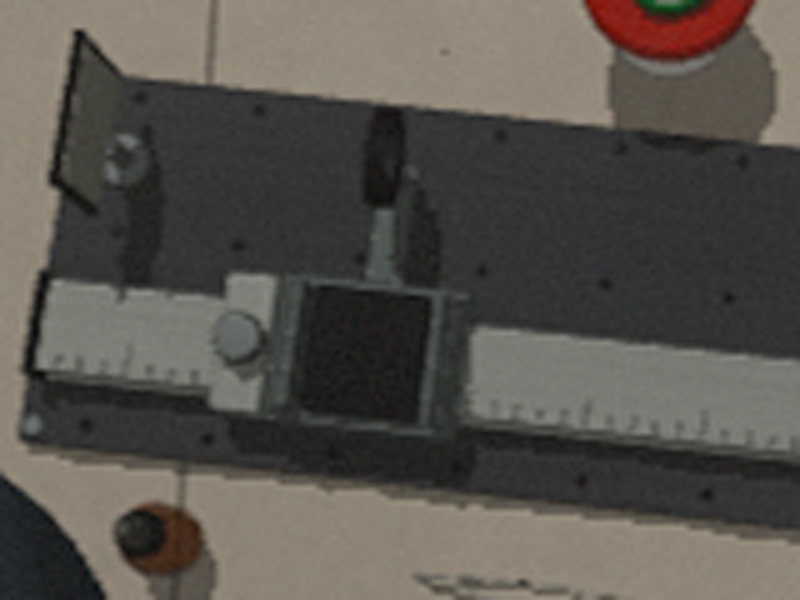

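The carriage sits against the stop, with the plate centre now at crop (369,354). The screw hasn't moved from (238,337), and the arm is clear.

```bash
python3 -c "
from station import r
print(r.hand_in())"
```

```text
the job is handed in; nothing more can be done
None
```

I handed the job in with the carriage pushed against the stop while the brake plate was pressed, then the plate released; the final top view showed the stop unmoved and the arm clear, but hand-in returned no verdict.

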